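# Bring the plated samples to the measuring notch

## Task

On the little console press the round key, then the square key, then the long bar key, one at a time and each fully down. Then take the black upright grip of the measuring slide and slide the carriage along its rail towards the probe until you feel its ball click into the notch, without running it against the far end stop. Finish there, still gripping the carriage at the notch, and leave the tray, beaker and bottle where they stand.

Things in the scene. Friction and masses are not known exactly. Their poses are not given: they have to be found in the camera images.
- console: Cream desk console, a fixed box 110 mm (its x) by 200 mm (its y) by 45 mm high, with a black top panel carrying three white keys in a row along its y. Origin at the centre of its underside; turned up to 0.4 rad about vertical.
- round_top (a point): The round key: white round cap 28 mm across. One of three keys 58 mm apart in a row along the console's y; which key has which place changes each start. This point is the middle of the cap's top when the key is up, 20 mm above the console's top face; its axes are the console's.
- square_top (a point): The square key: white square cap 27 x 27 mm. One of three keys 58 mm apart in a row along the console's y; which key has which place changes each start. This point is the middle of the cap's top when the key is up, 20 mm above the console's top face; its axes are the console's.
- bar_top (a point): The long bar key: white cap 50 mm (along the console's x) by 14 mm (y). One of three keys 58 mm apart in a row along the console's y; which key has which place changes each start. This point is the middle of the cap's top when the key is up, 20 mm above the console's top face; its axes are the console's.
- round_key (a joint): How far this key is pressed, m: 0 up, 0.006 fully down. Spring return, from 1 N at the top to 4 N at the bottom. It counts as pressed beyond 0.004 with the other two keys up (under 0.002).
- square_key (a joint): How far this key is pressed, m: 0 up, 0.006 fully down. Spring return, from 1 N at the top to 4 N at the bottom. It counts as pressed beyond 0.004 with the other two keys up (under 0.002).
- bar_key (a joint): How far this key is pressed, m: 0 up, 0.006 fully down. Spring return, from 1 N at the top to 4 N at the bottom. It counts as pressed beyond 0.004 with the other two keys up (under 0.002).
- rail: Fixed measuring slide: cream base plate 340 mm along its y, reaching 60 mm to -x and 130 mm to +x of the origin, two steel guide bars, end blocks 46 mm high. Origin on the bench under mid-travel; the carriage slides along the rail's +y. Between the bars a steel strip has a 11 mm cross notch for the ball under the carriage; the notch's place along the strip differs each start.
- carriage (a joint): Carriage position, m: 0 at the near stop (rail's -y end), 0.21 at the far end stop, growing along the rail's +y. Starts between 0 and 0.05; the notch lies between 0.09 and 0.15; do not pass 0.205. Aluminium plate 70 mm along the travel, 155 mm across, top 52 mm above the bench; friction about 1.5 N plus slight damping.
- knob (a point): Centre of the carriage's black upright grip: 16 mm thick along the travel (rail's y), 30 mm wide (rail's x), 50 mm tall, standing on the carriage plate. This point is half-way up, 77 mm above the bench, 25 mm above the plate, 20 mm to -x of the rail's centre line; axes are the rail's. Take it from above, a finger on either side along the travel.
- plunger (a joint): Sprung 16 mm ball under the carriage, its thin pin showing on top; m: about 0.0005 riding on the strip, 0.004 seated mid-notch. Counts as in the notch above 0.002 (within about 2.5 mm of the middle). It starts to drop about 5 mm before the middle and pulls the carriage on with up to about 8 N; just beyond the middle it pushes back with as much, to be felt at the grip.
- probe_tip (a point): Underside of the cream probe's nose, 80 mm above the bench, 78 mm to +x of the rail's centre line. Its arm and post, 36 mm wide and 116 mm high, reach from 13 mm to -x of this point to 55 mm to +x. The nose marks the notch only roughly: the carriage is in the notch when the grip is level with it along the rail's y to within about 5 mm, either way.
- tray_mid (a point): Bystander: black tray 150 x 190 x 22 mm with brass rings, loose; this point is its centre, 11 mm up. Leave it alone.
- beaker_mid (a point): Bystander: clear beaker, 68 mm across the mouth, 85 mm tall, loose; this point is half-way up. Leave it alone.
- bottle_mid (a point): Bystander: white bottle, 64 mm across, 160 mm tall, loose; this point is half-way up. Leave it alone.

How it is judged:
By the outcome, as a careful person would: the job done as asked, in the order asked, and still so for the second after the job is handed in, while the arm keeps its last pose, push and grip.
It also fails if it takes over 51 s, if anything falls off the work surface, if the arm or the gripper's body presses on something with over 40 N, if the wrist force passes 120 N, or if a joint passes its speed limit or range.

## Robot

A 7-joint arm with a two-finger parallel gripper is mounted at the origin on the work surface. World frame = base frame: x ahead of the robot, y to its left, z up, the work surface at z = 0. Lengths are in mm, angles in rad, forces in N, time in s.
With the tool pointing down it reaches from about 400 to 875 mm from the base axis. Payload 4.4 kg.
Tool frame: the origin (TCP) lies on the centre line of the jaws, within the pads' length; the fingertips stand 25 mm ahead of it and the grasp point (between the pads) lies 6 mm ahead of it; x points along the fingers, y is the direction in which the jaws open and shut, and the axes are right-handed (so a half turn about x gives the same grasp; the last joint's range is limited). The gripper opens to 85 mm and grips with 20 to 120 N. Pads are 22 mm wide; open, the fingers measure 114 mm over their backs; the gripper's body (76 mm by 85 mm) begins 54 mm behind the grasp point. The pads swing forward as they close: fully open they stand 13 mm farther back than shut.
Start: joints at [1.259, 0.628, 0.038, 1.517, -0.027, 0.996, -0.02], TCP at [158.192, -630.47, 256.313] pointing down, gripper open.
Joint ranges: [-3.06, 3.06], [-0.37, 2.12], [-1.25, 1.32], [0.18, 2.47], [-1.1, 4.24], [0.23, 1.98], [-2.94, 2.94]. Speed limits (rad/s): [2.57, 2.57, 3.14, 3.14, 3.14, 3.14, 3.14].

## Interface

Orientations are given as [roll, pitch, yaw] about the fixed x, y, z axes, in that order (R = Rz(yaw) Ry(pitch) Rx(roll)).
In Python, from cell import * gives the robot as it stands. The module is installed in compiled form; this text tells all that it offers.
- The arm moves only by the tool jog_arm, never from a script. Its argument "series" is a list of rows, each a list of 3 entries, a list of its own where there are three numbers: the turn, a rotation vector about the tool's x, y, z in degrees, then the shift along the tool's x, y, z in mm, then the gripper's target within -1 to 1 (shut at 1, half-way at 0, fully open at -1). In form: [[[rx, ry, rz], [dx, dy, dz], hand], ...]. A call has 1 to 8 rows; each row shifts and turns the commanded pose from where the row before left it, along the tool's axes as they then stand; what a row does not reach is not made up. A row lasts 1/8 s, in which the tool goes at most 62.5 mm and 10.7 degrees, less where a joint would pass 70% of its speed; a pose out of reach is approached as far as the arm can. A call is refused whole if a number of a shift passes 62.5 or a number of a turn 10.7, either way. A call with a gripper value outside its range is refused whole. The fingers move at their own pace and stop on an object; the grip force is fixed at half the most. Time passes only in rows, so rows that do not move let the fingers close. It gives the time, the measured TCP pose, the force and the opening at its end, in the units of the state.
- read_state(): the state, without advancing time (a new reading comes with each control period).
- get_image(name): name is "scene" or "top"; returns a dict with "img" (400x640x3 uint8, red, green, blue), "range_z" (400x640 float32, mm along the optical axis (not along the pixel's ray), 0 where there is no reading), "fovy" (degrees; the focal length in pixels is half the picture's height over the tangent of half this angle, whatever the lens; pixels are square), "cx", "cy" (the principal point, pixels), "cam_to_world" (4x4, takes a point from camera to world coordinates). Camera axes: x right, y up, looking along -z (the intrinsics and any distortion apply to the point x, -y, -z); pixel columns grow to the right and rows downward; lengths in mm; the calibration is good to about 2 mm. A picture is of the moment at which its call begins.
- finish_job(): hands the job in, once; it reports no verdict.
The state is a dict: "clock": time; "qpos": joint angles; "qd": joint speeds; "tau": joint torques, N m; "eef_pos": TCP position; "tool_rot": TCP orientation; "force": force on the tool from outside, world axes, zero at the start; "torque": the same for the moment, N m; "width": finger opening in mm.
Only numpy, scipy, OpenCV 4.12 (cv2) and the standard library are available. Lean on these libraries where they do the work, as an engineer would, in place of code of your own. Each camera call takes 0.05 s, during which the arm holds its last target. There are 200 camera calls.

## Working session

There is one attempt and no reset: what is moved stays moved. The work goes in short steps, Python scripts to look and compute and a tool call to move; the robot and the scene stay as the last step left them, time stands still between calls to the robot, and variables do not carry over. Pictures are saved under pics/ and viewed, about 8 in all and at most 12, crops included, and the job is handed in when it is done.

Besides the shell and the picture viewer there is one more tool, called as a command line: name --argument value ..., lists and objects as JSON in quotes. jog_arm: Moves the arm, as the interface text tells. Its arguments: {"type":"object","properties":{"series":{"type":"array"}},"required":["series"]}

```bash
mkdir -p pics; cat > h.py <<'E'
from cell import *
import numpy as np, cv2
from scipy.spatial.transform import Rotation as Ro
def grab(n):
    d=get_image(n); np.savez(''+n+'.npz',**d); return d
def K(d):
    f=200/np.tan(np.radians(d['fovy'])/2); return f,float(d['cx']),float(d['cy'])
def ray(d,u,v,z):
    f,cx,cy=K(d); T=d['cam_to_world']
    r=T[:3,:3]@np.array([(u-cx)/f,-(v-cy)/f,-1]); o=T[:3,3]
    return o+r*(z-o[2])/r[2]
def cloud(d):
    f,cx,cy=K(d); T=d['cam_to_world']; v,u=np.mgrid[:400,:640]; Z=d['range_z']
    P=np.stack([(u-cx)/f*Z,-(v-cy)/f*Z,-Z],-1); return P@T[:3,:3].T+T[:3,3]
E
python3 - <<'E'
from h import *
for n in('top','scene'):
    d=grab(n); cv2.imwrite(f'pics/{n}1.png',cv2.resize(d['img'][...,::-1],(800,500),interpolation=cv2.INTER_CUBIC))
    print({k:d[k] for k in d if k not in('img','range_z')})
print(read_state())
E
```

```text
{'fovy': 54.96714938206324, 'cx': 318.1028115857766, 'cy': 197.72208525880126, 'cam_to_world': array([[ 5.45176370e-03,  9.95775777e-01, -9.16563189e-02,
         5.59266839e+02],
       [-9.99858371e-01,  6.88753819e-03,  1.53557565e-02,
        -5.79755558e+01],
       [ 1.59221768e-02,  9.15596218e-02,  9.95672295e-01,
         1.02656487e+03],
       [ 0.00000000e+00,  0.00000000e+00,  0.00000000e+00,
         1.00000000e+00]])}
{'fovy': 48.87906236998538, 'cx': 320.7379313601631, 'cy': 196.82194405381787, 'cam_to_world': array([[-7.15167384e-01, -4.28247089e-01,  5.52394826e-01,
         1.43892315e+03],
       [ 6.98945420e-01, -4.34441246e-01,  5.68098675e-01,
         7.65639565e+02],
       [-3.30350754e-03,  7.92379476e-01,  6.10019551e-01,
         9.53697719e+02],
       [ 0.00000000e+00,  0.00000000e+00,  0.00000000e+00,
         1.00000000e+00]])}
{'clock': 0.1, 'qpos': array([ 1.25917466,  0.62924963,  0.03846167,  1.51830313, -0.02701114,
        0.99630754, -0.02001274]), 'qd': array([-0.00077677, -0.00491381,  0.00057405, -0.00324061, -0.0003531 ,
        0.00010682,  0.00084612]), 'tau': array([ 3.61172366e-03, -5.64528716e+01,  1.23097122e+00, -1.93971097e+01,
        1.13815820e-02,  5.47592615e-03, -2.17650324e-05]), 'eef_pos': array([ 158.07141464, -629.93166363,  255.47268434]), 'tool_rot': array([-1.5599347 ,  1.56904707,  1.82744634]), 'force': array([ 0.4316997 , -0.11801652, -0.42976894]), 'torque': array([-0.06113555,  0.02632395, -0.02566971]), 'width': 85.39625169859961}
```

View pics/top1.png

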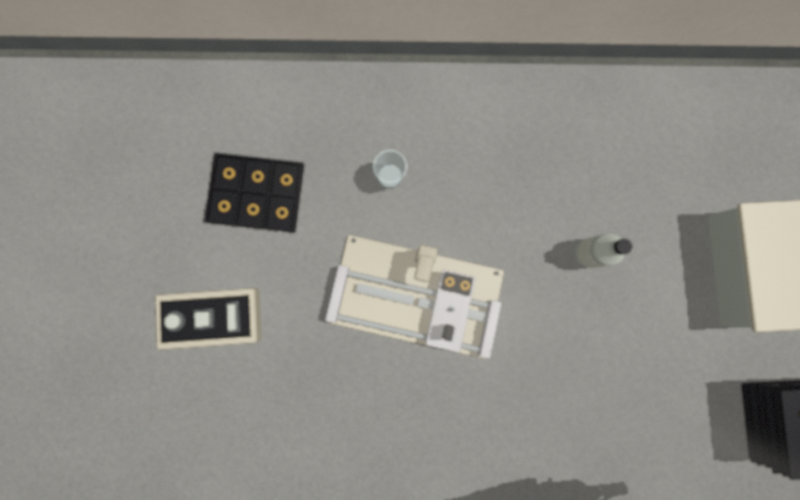

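View pics/scene1.png

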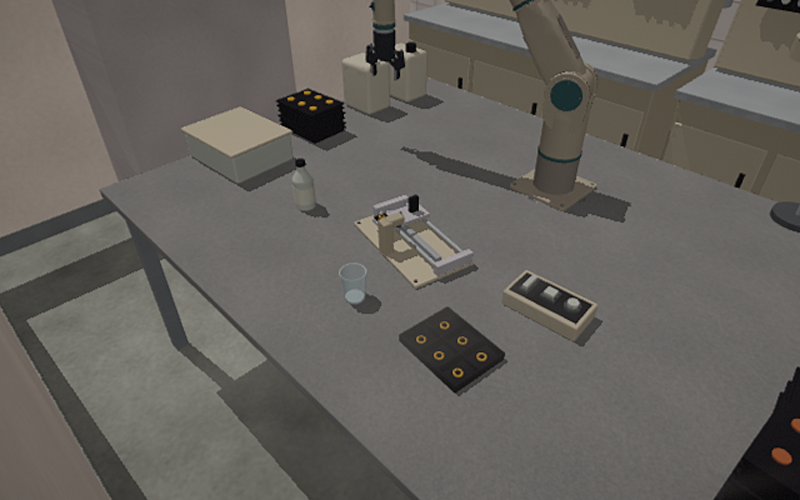

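The top view shows the console at left with round (173,321), square (203,319) and bar (233,317). The rail is centred near (415,300), with the grip top at about (448,330) and the probe nose at about (424,275). The carriage sits at the right, at the -y end. Next I measure.

```bash
python3 - <<'E'
from h import *
d=dict(np.load('top.npz')); im=d['img'].astype(int); P=cloud(d); Z=P[...,2]
# crop sized views
for nm,(u0,u1,v0,v1) in {'con':(115,215,225,285),'rail':(255,410,180,292)}.items():
    print(nm)
    if nm=='con':
        g=im.min(-1); sub=np.zeros((400,640),np.uint8); sub[v0:v1,u0:u1]=255
        m=((g>110)&(sub>0)).astype(np.uint8)
        cs,_=cv2.findContours(m,cv2.RETR_LIST,cv2.CHAIN_APPROX_NONE)
        for c in cs:
            a=cv2.contourArea(c)
            if a<60: continue
            M=cv2.moments(c); u,v=M['m10']/M['m00'],M['m01']/M['m00']
            zz=np.median(Z[int(v)-2:int(v)+3,int(u)-2:int(u)+3])
            print(a,u,v,cv2.minAreaRect(c),'z',zz,'ray65',ray(d,u,v,65),'ray45',ray(d,u,v,45))
    crop=d['img'][v0:v1,u0:u1,::-1]; s=5
    cv2.imwrite(f'pics/{nm}.png',cv2.resize(crop,None,fx=s,fy=s,interpolation=cv2.INTER_CUBIC))
# grip: points z 95-110 in rail region
sub=np.zeros((400,640),bool); sub[180:292,255:410]=1
for a,b in((90,125),(105,125),(44,49),(50,55)):
    m=sub&(Z>a)&(Z<b); n,l,st,ce=cv2.connectedComponentsWithStats(m.astype(np.uint8))
    for i in range(1,n):
        if st[i,4]>25: 
            q=P[l==i]; r=cv2.minAreaRect(q[:,:2].astype(np.float32)); print((a,b),st[i],q.mean(0).round(1),[np.round(x,2) for x in r])
E
```

```text
con
128.0 137.90234375 256.67578125 ((138.0, 256.5), (12.020814895629883, 13.435027122497559), 45.0) z 65.64123766409216 ray65 [499.15281946 369.52646217  65.        ] ray45 [497.90248221 378.41825991  45.        ]
153.5 161.44082519001086 255.0814332247557 ((161.5, 255.5), (13.0, 13.0), 90.0) z 65.81447216880588 ray65 [503.29746403 312.17782602  65.        ] ray45 [502.13333301 319.87680489  45.        ]
150.5 185.3410852713178 253.2081949058693 ((185.0, 253.0), (8.0, 22.0), 0.0) z 64.87896485977706 ray65 [508.13860252 253.81400468  65.        ] ray45 [507.07516442 260.29904942  45.        ]
2439.0 163.55514555145552 254.69728030613638 ((163.55331420898438, 254.74618530273438), (34.91105651855469, 73.5269546508789), 85.91438293457031) z 66.02434110705701 ray65 [504.25797287 307.0437633   65.        ] ray45 [503.11381988 314.6359566   45.        ]
5841.0 164.5 254.5 ((164.5, 254.5), (59.0, 99.0), 90.0) z 66.02434110705701 ray65 [504.7497912  304.75146381  65.        ] ray45 [503.61586775 312.29597859  45.        ]
rail
(90, 125) [332 196  19  30 388] [ 615.1 -124.5  113.9] [array([ 613.92, -124.73]), array([35.73, 67.99]), np.float64(77.36)]
(90, 125) [355 260   9  13  90] [ 481.9 -171.2  101. ] [array([ 481.48, -171.7 ]), array([15.81, 30.06]), np.float64(77.47)]
(105, 125) [332 196  19  30 381] [ 615.1 -124.7  114.2] [array([ 614.05, -124.29]), array([35.41, 68.12]), np.float64(76.16)]
(44, 49) [261 212  18  46 297] [556.2  49.3  46.2] [array([555.54,  49.34]), array([ 19.76, 115.21]), np.float64(77.33)]
(44, 49) [385 240  16  47 310] [ 485.5 -262.2   46.4] [array([ 485.99, -262.01]), array([ 20.48, 115.4 ]), np.float64(77.26)]
(50, 55) [341 216  37  66 994] [ 506.8 -176.4   52.3] [array([ 523.  , -180.84]), array([ 69.76, 154.99]), np.float64(77.72)]
```

View pics/rail.png

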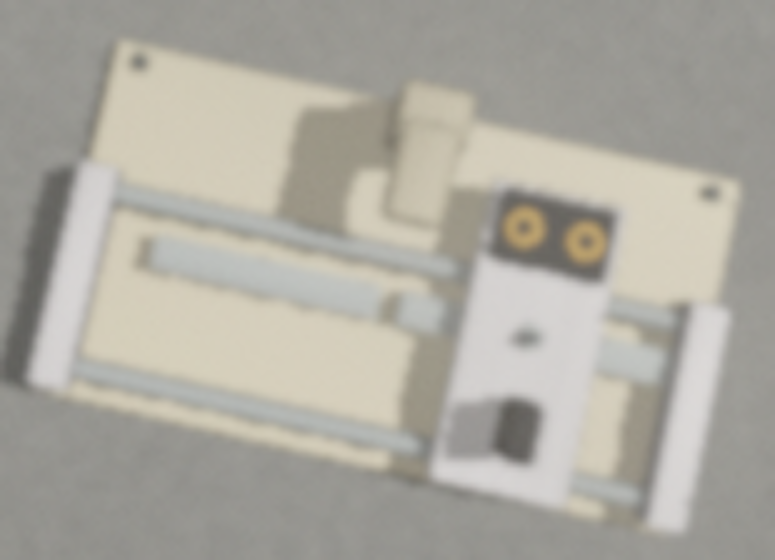

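View pics/con.png

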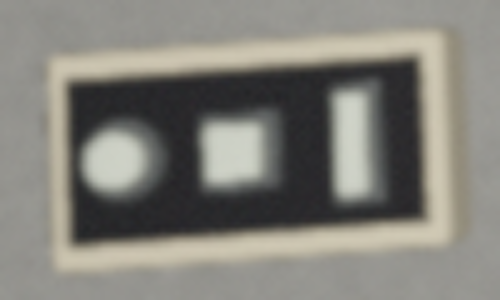

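```bash
cat >> h.py <<'E'
def pose():
    s=read_state(); return np.array(s['eef_pos']),Ro.from_euler('xyz',s['tool_rot'])
def down(yaw): # tool x down, tool y horizontal along angle yaw (rad, from world x)
    x=np.array([0,0,-1.]); y=np.array([np.cos(yaw),np.sin(yaw),0]); return Ro.from_matrix(np.stack([x,y,np.cross(x,y)],1))
def go(p,yaw=None):
    c,R=pose(); s=read_state()
    print('pos',c.round(1),'clk',round(s['clock'],2),'F',np.round(s['force'],1),'w',round(s['width'],1),'q',np.round(s['qpos'],2))
    if yaw is not None:
        for k in(0,np.pi): print('turn',np.degrees((R.inv()*down(yaw+k)).as_rotvec()).round(2))
        for k in(0,np.pi): print(' shift after turn',down(yaw+k).inv().apply(np.array(p)-c).round(1))
    print('shift now',R.inv().apply(np.array(p)-c).round(1))
E
python3 - <<'E'
from h import *
d=dict(np.load('top.npz')); P=cloud(d)
yaw=np.arctan2(-(555.54-485.99),49.34+262.01); print('railyaw',np.degrees(yaw))
ey=np.array([-np.sin(yaw),np.cos(yaw)]); ex=np.array([np.cos(yaw),np.sin(yaw)]); o=np.array([520.8,-106.3])
f=lambda p:((np.array(p)[:2]-o)@ex,105+(np.array(p)[:2]-o)@ey)
print('grip',f([481.5,-171.5]),'plate',f([523,-180.84]),'noseblob',f([614,-124.5]))
for u in range(326,346,2): print(u,[ (int(P[v,u,2]),d['img'][v,u].tolist()[0]) for v in range(236,248)])
print('notch',f(ray(d,333,241.3,18)),f(ray(d,333,241.3,25)))
print(pose()[1].as_matrix().round(3))
go([450,-150,255],np.pi/2+yaw)
E
```

```text
railyaw -12.592117936990624
grip (np.float64(-24.140521968362158), np.float64(32.800518013665624)) plate (np.float64(18.397472578773684), np.float64(32.732548109724576)) noseblob (np.float64(94.9260017564029), np.float64(107.55620627950906))
326 [(28, 197), (28, 193), (30, 191), (30, 190), (34, 189), (30, 187), (31, 184), (12, 185), (10, 199), (12, 209), (13, 212), (13, 212)]
328 [(32, 199), (26, 193), (31, 192), (28, 191), (29, 189), (31, 189), (30, 188), (10, 189), (12, 200), (12, 209), (12, 211), (12, 212)]
330 [(10, 205), (26, 200), (29, 196), (29, 191), (29, 185), (31, 179), (32, 178), (28, 178), (12, 186), (9, 201), (11, 209), (9, 212)]
332 [(14, 209), (11, 206), (10, 195), (10, 178), (11, 166), (13, 160), (8, 158), (10, 159), (12, 173), (13, 194), (15, 207), (10, 211)]
334 [(11, 207), (11, 204), (13, 186), (11, 168), (9, 164), (14, 164), (12, 166), (12, 169), (22, 171), (12, 181), (12, 197), (11, 208)]
336 [(10, 207), (11, 206), (31, 194), (28, 187), (29, 185), (27, 186), (30, 187), (29, 185), (31, 182), (12, 177), (11, 181), (12, 196)]
338 [(14, 203), (11, 206), (31, 199), (3
[... 336 characters left out ...]
 (27, 168), (28, 163), (8, 159)]
344 [(11, 154), (12, 156), (12, 157), (11, 157), (31, 155), (28, 154), (32, 153), (29, 149), (31, 145), (29, 143), (30, 145), (14, 150)]
notch (np.float64(18.448648847451093), np.float64(102.23012438848332)) (np.float64(18.50804455454662), np.float64(102.63488421028786))
[[-0.     0.243 -0.97 ]
 [ 0.002 -0.97  -0.243]
 [-1.    -0.002  0.   ]]
pos [ 158.1 -629.9  255.5] clk 0.1 F [ 0.4 -0.1 -0.4] w 85.4 q [ 1.26  0.63  0.04  1.52 -0.03  1.   -0.02]
turn [-1.5333e+02 -1.3000e-01  3.0000e-02]
turn [2.667e+01 2.000e-02 1.000e-01]
 shift after turn [5.000e-01 5.320e+02 1.803e+02]
 shift after turn [ 5.000e-01 -5.320e+02 -1.803e+02]
shift now [   1.2 -394.5 -399.9]
```

jog_arm --series '[[[8.9,0,0],[0,0,0],1],[[8.9,0,0],[0,0,0],1],[[8.9,0,0],[0,0,0],1],[[0,0,0],[0,-58,-20],1],[[0,0,0],[0,-58,-20],1],[[0,0,0],[0,-58,-20],1],[[0,0,0],[0,-58,-20],1],[[0,0,0],[0,-58,-20],1]]'

```text
clock: 1.1
eef_pos: [319.9, -367.4, 256.2]
tool_rot: [-1.92, 1.571, 1.002]
force: [1.1, -0.0, -0.6]
width: 0.1
```

```bash
python3 -c "
from h import *
go([499,369.5,130],np.radians(77.4))"
```

```text
pos [ 319.9 -367.4  256.2] clk 1.1 F [ 1.1 -0.  -0.6] w 0.1 q [ 0.68  0.4   0.16  1.96 -0.09  0.78 -0.9 ]
turn [1.7998e+02 2.0000e-02 1.0000e-02]
turn [-0.02 -0.    0.01]
 shift after turn [126.2 758.2  14. ]
 shift after turn [ 126.2 -758.2  -14. ]
shift now [ 126.4 -758.2  -13.7]
```

jog_arm --series '[[[0,0,0],[0,-58,-1],1],[[0,0,0],[0,-58,-1],1],[[0,0,0],[0,-58,-1],1],[[0,0,0],[0,-58,-1],1],[[0,0,0],[0,-58,-1],1],[[0,0,0],[0,-58,-1],1],[[0,0,0],[0,-58,-1],1],[[0,0,0],[0,-58,-1],1]]'

```text
clock: 2.1
eef_pos: [428.4, 83.5, 256.3]
tool_rot: [2.718, 1.571, -0.643]
force: [1.8, -0.2, 0.1]
width: 0.1
```

jog_arm --series '[[[0,0,0],[10,-58,-1],1],[[0,0,0],[10,-58,-1],1],[[0,0,0],[20,-58,-1],1],[[0,0,0],[20,-58,-1],1],[[0,0,0],[20,-20,0],1],[[0,0,0],[0,0,0],1],[[0,0,0],[0,0,0],1]]'

```text
clock: 2.98
eef_pos: [487.4, 325.2, 176.6]
tool_rot: [1.671, 1.569, -1.692]
force: [0.3, -0.4, -0.3]
width: -0.0
```

```bash
python3 -c "
from h import *
go([499,369.5,100],np.radians(77.4))"
```

```text
pos [487.4 325.2 176.6] clk 2.98 F [ 0.3 -0.4 -0.3] w -0.0 q [-0.65  0.63  0.03  1.78 -0.02  0.73 -2.41]
turn [ 1.7991e+02 -1.2000e-01  1.0000e-02]
turn [-0.09 -0.01 -0.08]
 shift after turn [76.6 45.8  1.7]
 shift after turn [ 76.6 -45.8  -1.7]
shift now [ 76.5 -45.9  -1.6]
```

jog_arm --series '[[[0,0,0],[0,-45.9,-1.6],1],[[0,0,0],[40,0,0],1],[[0,0,0],[30,0,0],1],[[0,0,0],[9,0,0],1],[[0,0,0],[0,0,0],1],[[0,0,0],[0,0,0],1]]'

```text
clock: 3.72
eef_pos: [499.9, 371.4, 99.0]
tool_rot: [-2.311, 1.568, 0.61]
force: [-0.1, -0.2, 1.1]
width: -0.3
```

```bash
python3 -c "
from h import *
go([499,369.5,90]);d=grab('top');cv2.imwrite('pics/c2.png',cv2.resize(d['img'][200:300,90:240,::-1],(750,500),interpolation=cv2.INTER_CUBIC))"
```

```text
pos [499.9 371.4  99. ] clk 3.73 F [-0.1 -0.2  1.1] w -0.3 q [-0.7   0.78  0.03  1.72 -0.03  0.63 -2.45]
shift now [9.  2.  0.5]
```

View pics/c2.png

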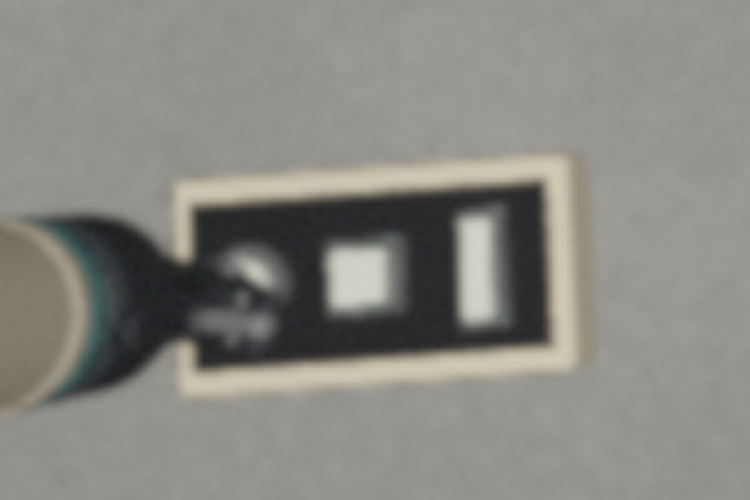

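```bash
python3 - <<'E'
from h import *
d=dict(np.load('top.npz')); P=cloud(d)[200:300,90:240]; I=d['img'][200:300,90:240].min(-1)
for v in range(46,72,2): print(v,' '.join('%3d/%3d'%(P[v,u,2],I[v,u]) for u in range(32,62,2)))
E
```

```text
46  -4/139  -1/143  46/165  46/105  44/ 44  45/ 41  46/ 42  46/ 39  50/ 39  47/ 41  48/ 40  43/ 38  46/ 40  45/ 40  42/ 40
48   3/122   2/133  46/165  47/107  47/ 45  45/ 37  44/ 42  46/ 49  46/ 61  47/ 63  47/ 57  45/ 45  44/ 40  47/ 39  46/ 41
50 209/ 84   3/117  45/154  45/102  43/ 42  45/ 45  45/ 63  59/ 95  55/111  56/105  52/ 94  56/ 75  48/ 52  47/ 40  44/ 43
52 213/ 40 204/ 60 170/ 88 151/ 66 142/ 46  98/ 58  91/ 82  85/116  66/150  66/161  59/132  54/101  53/ 73  45/ 48  48/ 42
54 218/ 36 207/ 37 168/ 40 161/ 34 146/ 34 134/ 42 124/ 74  91/ 98  81/123  70/177  63/170  57/122  57/ 89  51/ 57  46/ 39
56 218/ 34 211/ 33 171/ 31 167/ 30 160/ 31 128/ 37 122/ 43 129/ 48 141/ 57 134/110 128/150  61/128  55/ 95  51/ 63  46/ 41
58 221/ 35 213/ 36 203/ 34 191/ 31 185/ 34 181/ 42 130/ 43 130/ 53 158/ 80 159/ 58 155/ 69 151/ 85  55/ 82  50/ 56  45/ 41
60 222/ 35 211/ 38 201/ 35 194/ 43 189/ 46 187/ 45 130/ 52 129/ 67 162/ 97 164/ 59 167/ 54 165/ 57 164/ 57  46/ 47  44/ 39
62 222/ 34 210/ 33 203/ 36 194/ 59 183/ 79 185/ 94 179/ 93 174/ 93 173/ 90 166/ 81 171/ 83 168/ 67 160/ 46  47/ 43  46/ 39
64 216/ 35 210/ 38 198/ 41 190/ 71 184/ 93 179/109 178/110 174/111 174/110 171/119 166/123 165/ 93  45/ 49  43/ 41  48/ 39
66 219/ 36 205/ 36 196/ 47 192/ 58 187/ 66 182/ 77  48/ 86 162/101 172/ 97 166/112 167/117 164/ 80  43/ 45  47/ 41  46/ 39
68 209/ 52 203/ 83 190/108 188/ 85  47/ 43  46/ 37  46/ 59 161/ 84 161/ 62 169/ 68 165/ 73 160/ 51  43/ 40  45/ 41  47/ 42
70 203/106  -2/131  45/155  45/126  44/ 50  46/ 37  46/ 40  41/ 46  44/ 45 164/ 55 163/ 50  45/ 41  43/ 42  45/ 40  48/ 42
```

Gripper tip sits over the round key; the bright parts at (235,320) are knuckles at z≈170, by the depth map. I press gently.

jog_arm --series '[[[0,0,0],[0,2,0.5],1],[[0,0,0],[5,0,0],1],[[0,0,0],[3,0,0],1],[[0,0,0],[2,0,0],1],[[0,0,0],[2,0,0],1],[[0,0,0],[0,0,0],1],[[0,0,0],[0,0,0],1]]'

```text
clock: 4.65
eef_pos: [497.9, 369.3, 85.4]
tool_rot: [1.054, 1.571, -2.308]
force: [-0.8, -1.5, 2.9]
width: -0.5
```

jog_arm --series '[[[0,0,0],[1,0,0],1],[[0,0,0],[1,0,0],1],[[0,0,0],[0,0,0],1],[[0,0,0],[0,0,0],1]]'

```text
clock: 5.15
eef_pos: [497.9, 369.3, 84.0]
tool_rot: [-1.648, 1.571, 1.273]
force: [-1.8, -1.5, 8.7]
width: -0.1
```

jog_arm --series '[[[0,0,0],[-25,0,0],1],[[0,0,0],[0,27,-8.8],1],[[0,0,0],[0,27,-8.8],1],[[0,0,0],[10,0,0],1],[[0,0,0],[0,0,0],1],[[0,0,0],[0,0,0],1]]'

```text
clock: 5.9
eef_pos: [502.9, 314.3, 98.0]
tool_rot: [-1.108, 1.57, 1.815]
force: [0.2, 0.4, 0.6]
width: -0.2
```

```bash
python3 -c "
from h import *
go([503.3,312.2,86],np.radians(77.4))"
```

```text
pos [502.9 314.3  98. ] clk 5.9 F [0.2 0.4 0.6] w -0.2 q [-0.61  0.76  0.01  1.81 -0.02  0.58 -2.38]
turn [-1.7992e+02 -8.0000e-02  4.0000e-02]
turn [0.08 0.02 0.05]
 shift after turn [12.  -2.   0.8]
 shift after turn [12.   2.  -0.8]
shift now [12.   2.  -0.8]
```

jog_arm --series '[[[0,0,0],[0,2,-0.8],1],[[0,0,0],[5,0,0],1],[[0,0,0],[3,0,0],1],[[0,0,0],[3,0,0],1],[[0,0,0],[2,0,0],1],[[0,0,0],[1.2,0,0],1],[[0,0,0],[0,0,0],1],[[0,0,0],[0,0,0],1]]'

```text
clock: 6.9
eef_pos: [503.5, 310.7, 84.2]
tool_rot: [0.088, 1.571, 3.009]
force: [-1.4, 0.1, 3.8]
width: -0.1
```

jog_arm --series '[[[0,0,0],[1,0,0],1],[[0,0,0],[0.7,0,0],1],[[0,0,0],[0,0,0],1],[[0,0,0],[0,0,0],1]]'

```text
clock: 7.4
eef_pos: [503.6, 310.8, 83.9]
tool_rot: [-1.953, 1.57, 0.969]
force: [-4.2, -1.9, 14.1]
width: 0.1
```

jog_arm --series '[[[0,0,0],[-25,0,0],1],[[0,0,0],[0,27.5,-8.6],1],[[0,0,0],[0,27.5,-8.6],1],[[0,0,0],[10,0,0],1],[[0,0,0],[0,0,0],1],[[0,0,0],[0,0,0],1]]'

```text
clock: 8.15
eef_pos: [508.2, 254.6, 97.2]
tool_rot: [-1.175, 1.57, 1.748]
force: [0.6, 0.2, -0.9]
width: -0.1
```

```bash
python3 -c "
from h import *
go([508.1,253.8,86],np.radians(77.4))"
```

```text
pos [508.2 254.6  97.2] clk 8.15 F [ 0.6  0.2 -0.9] w -0.1 q [-0.51  0.73  0.    1.88 -0.    0.53 -2.3 ]
turn [-1.7992e+02 -7.0000e-02  3.0000e-02]
turn [0.08 0.02 0.04]
 shift after turn [11.2 -0.8  0.1]
 shift after turn [11.2  0.8 -0.1]
shift now [11.2  0.9 -0.1]
```

jog_arm --series '[[[0,0,0],[0,0.8,0],1],[[0,0,0],[5,0,0],1],[[0,0,0],[3,0,0],1],[[0,0,0],[2,0,0],1],[[0,0,0],[2,0,0],1],[[0,0,0],[2,0,0],1],[[0,0,0],[0,0,0],1],[[0,0,0],[0,0,0],1]]'

```text
clock: 9.15
eef_pos: [508.1, 252.7, 84.0]
tool_rot: [-1.557, 1.57, 1.364]
force: [-2.2, -0.6, 7.6]
width: -0.2
```

jog_arm --series '[[[0,0,0],[0.7,0,0],1],[[0,0,0],[0,0,0],1],[[0,0,0],[-58,0,0],1],[[0,0,0],[-58,0,0],1],[[0,0,0],[0,60,-9.5],-1],[[0,0,0],[0,60,-9.5],-1],[[0,0,0],[0,60,-9.5],-1],[[0,0,0],[0,60,-9.5],-1]]'

```text
clock: 10.15
eef_pos: [492.7, 7.9, 198.7]
tool_rot: [2.941, 1.57, -0.42]
force: [1.2, -0.5, -0.6]
width: 72.5
```

jog_arm --series '[[[0,0,0],[0,60,-9.5],-1],[[0,0,0],[0,60,-9.5],-1],[[0,0,0],[0,57,-9],-1],[[0,0,0],[0,0,0],-1],[[0,0,0],[0,0,0],-1]]'

```text
clock: 10.78
eef_pos: [481.4, -168.5, 198.5]
tool_rot: [-0.96, 1.57, 1.96]
force: [0.0, -0.6, -0.1]
width: 85.6
```

```bash
python3 -c "
from h import *
go([481.5,-171.5,84],np.radians(77.4))"
```

```text
pos [ 481.4 -168.5  198.5] clk 10.78 F [ 0.  -0.6 -0.1] w 85.6 q [ 0.3   0.51 -0.03  1.96  0.02  0.67 -1.53]
turn [ 1.7995e+02  5.0000e-02 -4.0000e-02]
turn [-0.05  0.02  0.03]
 shift after turn [114.5  -2.9   0.8]
 shift after turn [114.5   2.9  -0.8]
shift now [114.5   2.9  -0.8]
```

jog_arm --series '[[[0,0,0],[0,2.9,-0.8],-1],[[0,0,0],[50,0,0],-1],[[0,0,0],[40,0,0],-1],[[0,0,0],[18,0,0],-1],[[0,0,0],[6,0,0],-1],[[0,0,0],[0,0,0],-1],[[0,0,0],[0,0,0],-1]]'

```text
clock: 11.65
eef_pos: [482.4, -171.8, 85.6]
tool_rot: [3.108, 1.569, -0.254]
force: [0.1, -0.2, 0.5]
width: 85.6
```

```bash
python3 -c "
from h import *
go([481.5,-171.5,84]);d=grab('scene');cv2.imwrite('pics/g.png',cv2.resize(d['img'][140:240,270:400,::-1],(780,600),interpolation=cv2.INTER_CUBIC))
d=grab('top');cv2.imwrite('pics/gt.png',cv2.resize(d['img'][180:300,255:410,::-1],(775,600),interpolation=cv2.INTER_CUBIC))"
```

```text
pos [ 482.4 -171.8   85.6] clk 11.65 F [ 0.1 -0.2  0.5] w 85.6 q [ 0.3   0.7  -0.02  2.04  0.03  0.4  -1.53]
shift now [ 1.6 -0.   1. ]
```

View pics/g.png

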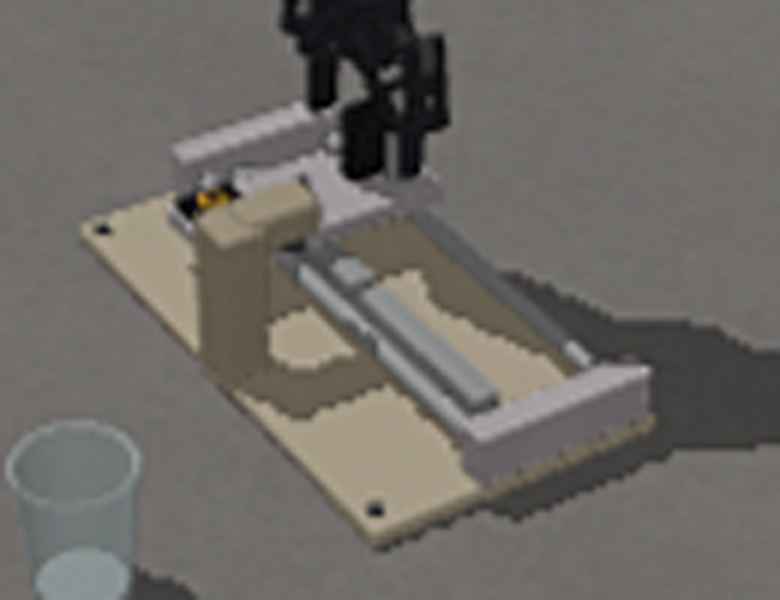

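The grip (360,140) stands between the open fingers, at (325,80) and (435,85). I close them.

jog_arm --series '[[[0,0,0],[1,0,0],1],[[0,0,0],[0,0,0],1],[[0,0,0],[0,0,0],1],[[0,0,0],[0,0,0],1],[[0,0,0],[0,0,0],1],[[0,0,0],[0,0,0],1]]'

```text
clock: 12.5
eef_pos: [481.7, -171.7, 83.9]
tool_rot: [-2.081, 1.571, 0.841]
force: [-1.1, 1.3, 4.2]
width: 15.7
```

jog_arm --series '[[[0,0,0],[0,-5,0],1],[[0,0,0],[0,-10,0],1],[[0,0,0],[0,-12,0],1],[[0,0,0],[0,-12,0],1],[[0,0,0],[0,-10,0],1],[[0,0,0],[0,-6,0],1],[[0,0,0],[0,-3,0],1],[[0,0,0],[0,0,0],1]]'

```text
clock: 13.5
eef_pos: [494.7, -113.6, 83.9]
tool_rot: [-1.663, 1.57, 1.259]
force: [-0.4, 0.3, 5.2]
width: 15.3
```

```bash
cat > c.py <<'E'
from h import *
y=np.radians(-12.59); ey=np.array([-np.sin(y),np.cos(y)]); ex=np.array([np.cos(y),np.sin(y)])
s=read_state(); p=s['eef_pos'][:2]-np.array([481.7,-171.7]); F=s['force']
print('along',32.75+p@ey,'lat',p@ex,'Fy',F[:2]@ey,'Fx',F[:2]@ex,'Fz',F[2],'w',s['width'],'clk',s['clock'])
E
python3 c.py
```

```text
along 92.24828528848244 lat 0.043578290806709025 Fy 0.1964423415819507 Fx -0.41467963108739025 Fz 5.206866160735398 w 15.345347735145213 clk 13.5
```

jog_arm --series '[[[0,0,0],[0,-2,0],1],[[0,0,0],[0,-2,0],1],[[0,0,0],[0,0,0],1],[[0,0,0],[0,0,0],1]]'

```text
clock: 14.0
eef_pos: [495.5, -110.1, 83.8]
tool_rot: [-1.64, 1.57, 1.282]
force: [-1.4, -1.4, 5.1]
width: 15.3
```

```bash
python3 c.py
```

```text
along 95.88773435992886 lat 0.031128714953117146 Fy -1.6532480915482328 Fx -1.0497314892475789 Fz 5.051216498978589 w 15.32306082723638 clk 14.0
```

jog_arm --series '[[[0,0,0],[0,-1.5,0],1],[[0,0,0],[0,0,0],1],[[0,0,0],[0,0,0],1]]'

```text
clock: 14.38
eef_pos: [495.8, -108.7, 83.9]
tool_rot: [-1.703, 1.57, 1.219]
force: [-1.0, -0.7, 4.5]
width: 15.3
```

```bash
python3 c.py
```

```text
along 97.29560998537221 lat 0.04136911960449641 Fy -0.9113932820571605 Fx -0.7723682415681511 Fz 4.54986162135996 w 15.331524999242362 clk 14.375
```

jog_arm --series '[[[0,0,0],[0,-1.5,0],1],[[0,0,0],[0,0,0],1],[[0,0,0],[0,0,0],1]]'

```text
clock: 14.75
eef_pos: [496.2, -107.1, 83.9]
tool_rot: [-1.685, 1.57, 1.237]
force: [-0.9, -0.7, 6.4]
width: 15.1
```

```bash
python3 c.py
```

```text
along 98.96929945705666 lat 0.041292670143469656 Fy -0.9039806024935566 Fx -0.7612810823673148 Fz 6.368948785723267 w 15.061428443563777 clk 14.75
```

Plain friction so far; I go on in 1 mm steps.

jog_arm --series '[[[0,0,0],[0,-1,0],1],[[0,0,0],[0,0,0],1],[[0,0,0],[0,0,0],1]]'

```text
clock: 15.12
eef_pos: [496.5, -105.6, 83.9]
tool_rot: [-1.658, 1.569, 1.265]
force: [-0.9, 1.1, 4.1]
width: 15.5
```

```bash
python3 c.py
```

```text
along 100.52819493743374 lat 0.05015945216339095 Fy 0.8848233964294591 Fx -1.0983242833519882 Fz 4.127185578687695 w 15.45601761311899 clk 15.125
```

jog_arm --series '[[[0,0,0],[0,-1,0],1],[[0,0,0],[0,0,0],1],[[0,0,0],[0,0,0],1]]'

```text
clock: 15.5
eef_pos: [497.0, -103.3, 83.9]
tool_rot: [-1.598, 1.568, 1.325]
force: [-0.5, 5.2, 5.6]
width: 15.4
```

```bash
python3 c.py
```

```text
along 102.85900000557857 lat 0.019133556307612053 Fy 4.9711686669225 Fx -1.6704082521084456 Fz 5.598127481481061 w 15.354741788460547 clk 15.5
```

jog_arm --series '[[[0,0,0],[0,-1,0],1],[[0,0,0],[0,0,0],1],[[0,0,0],[0,0,0],1]]'

```text
clock: 15.88
eef_pos: [497.4, -101.5, 83.9]
tool_rot: [-1.594, 1.567, 1.33]
force: [-0.4, 5.4, 4.8]
width: 15.2
```

```bash
python3 c.py
```

```text
along 104.67059486097105 lat 0.019879529968546687 Fy 5.226055456201731 Fx -1.6015954012027862 Fz 4.802501694180297 w 15.156890036740743 clk 15.875
```

The ball is pulling forward (+5 N), so it is entering the notch. I continue to the force reversal.

jog_arm --series '[[[0,0,0],[0,-0.7,0],1],[[0,0,0],[0,0,0],1],[[0,0,0],[0,0,0],1]]'

```text
clock: 16.25
eef_pos: [497.5, -101.4, 83.9]
tool_rot: [-1.623, 1.568, 1.301]
force: [-0.3, 4.1, 4.8]
width: 15.9
```

```bash
python3 c.py
```

```text
along 104.82762074799258 lat 0.0599749486842499 Fy 3.949508093331619 Fx -1.1384003626675088 Fz 4.772532884169983 w 15.8757972698628 clk 16.25
```

jog_arm --series '[[[0,0,0],[0,-0.7,0],1],[[0,0,0],[0,0,0],1],[[0,0,0],[0,0,0],1]]'

```text
clock: 16.62
eef_pos: [497.5, -101.2, 83.9]
tool_rot: [-1.616, 1.568, 1.307]
force: [-0.7, 3.5, 5.2]
width: 15.6
```

```bash
python3 c.py
```

```text
along 104.97728790832639 lat 0.03777391951726158 Fy 3.3068385707649783 Fx -1.4613974726318275 Fz 5.155951566498573 w 15.60255986064668 clk 16.625
```

jog_arm --series '[[[0,0,0],[0,-1,0],1],[[0,0,0],[0,0,0],1],[[0,0,0],[0,0,0],1]]'

```text
clock: 17.0
eef_pos: [497.5, -101.0, 83.9]
tool_rot: [-1.634, 1.569, 1.289]
force: [-0.7, 0.3, 5.0]
width: 15.3
```

```bash
python3 c.py
```

```text
along 105.19323955719169 lat 0.023258314888107968 Fy 0.15665710315227405 Fx -0.7405978971937627 Fz 5.024077658006002 w 15.293151772486715 clk 17.0
```

jog_arm --series '[[[0,0,0],[0,-1,0],1],[[0,0,0],[0,0,0],1],[[0,0,0],[0,0,0],1]]'

```text
clock: 17.38
eef_pos: [497.6, -100.8, 83.9]
tool_rot: [-1.722, 1.57, 1.2]
force: [-1.3, -0.8, 5.1]
width: 15.5
```

```bash
python3 c.py
```

```text
along 105.41970295490184 lat 0.05250780067737617 Fy -1.0639936446301554 Fx -1.0753914078818774 Fz 5.079646804608113 w 15.501349751597633 clk 17.375
```

The carriage is detented at about 105: 2 mm of command moved it only 0.4 mm, and the force reversed. I take one last look before handing in.

```bash
python3 c.py; python3 -c "
from h import *
a=dict(np.load('top.npz'))
d=grab('top');e=grab('scene')
cv2.imwrite('pics/end.png',cv2.resize(np.hstack([d['img'][110:300,110:410],e['img'][110:300,240:540]])[...,::-1],(800,253)))"; python3 c.py
```

```text
along 105.41970295490184 lat 0.05250780067737617 Fy -1.0639936446301554 Fx -1.0753914078818774 Fz 5.079646804608113 w 15.501349751597633 clk 17.375
along 105.41487935904702 lat 0.08289860078148663 Fy -0.8238642366126866 Fx -0.7099045556323361 Fz 5.745604170230511 w 15.83717736228706 clk 17.475
```

View pics/end.png

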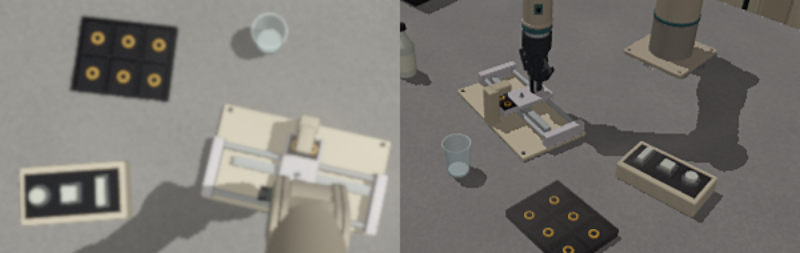

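The final view shows the carriage under the probe nose, at (300,150) in the left half, still gripped. The tray, beaker and bottle look untouched. I hand the job in.

```bash
python3 -c "
from cell import *
finish_job()"
```

```text
the job is handed in; nothing more can be done
```

I pressed the round, square and bar keys in that order, then slid the carriage into the notch and handed the job in at about 17.5 s with the grip still closed on it.

- **Keys:** each was pressed until the upward force exceeded the key's 4 N spring limit: 8.7 N, 14.1 N and 7.6 N. The fingertips were then about 59 mm above the bench, which matches fully down. I could not read the key joints directly.
- **Notch:** the grip pulled forward with about 5 N, then the carriage held at about 105 mm of travel. The last 2 mm of commanded motion moved it only 0.4 mm, and the force reversed to about -1 N. The end stop was never approached.
- **Cross-check:** the images put the notch at about 103 mm and the probe at about 107.5 mm, both within the calibration and probe tolerances. The plunger itself was not measured.
- **Bystanders:** the tray, beaker and bottle looked untouched in the last picture; I did not measure their positions again.

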